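Close a truffle mould on its dowels and hold it pressed

TASK

Swing the keeper bar shut until it clicks in behind its sprung ball, so that the white mould half is locked in its cradle. Then lift the blue mould half from the tray, fit it on the two dowels of the white half (either way round) until it is fully down, and press the two halves together with a push of about 15 N (more than 6, less than 40). Finish while still holding them pressed, and leave the three flasks and the spoon where they are.

Things in the scene. Friction and masses are not known exactly. Their poses are not given: they have to be found in the camera images.
- cradle: Dark steel cradle fixed to the bench, base plate 156 x 196 x 10 mm. Origin on the bench under the middle of the mould's place, z up. It has a low-walled pocket (walls to 20 mm above the bench) for the white half. Its +y end carries the keeper bar.
- keeper (a joint): Angle of the keeper bar, rad: 0 = shut (bar along the cradle's -x from the hinge, over the white half's step, against a stop), up to 1.5 = swung out level towards the cradle's +y, clockwise seen from above. It stays where left while open; in the last 0.14 rad it rides over a sprung steel ball (about 3 N at the knob), which below about 0.04 rad snaps it shut and keeps it.
- keeper_hinge (a point): Hinge axis of the keeper bar, at (60, 82, 30.5) mm in the cradle's frame. The bar is a round steel rod, 10 mm thick, its axis 30.5 mm above the bench.
- keeper_knob (a point): Middle of the upright red grip knob at the bar's free end, 140 mm from the hinge, 53.5 mm above the bench. Knob: round, 20 mm in diameter, standing from the rod's top (35.5 mm) to 72.5 mm above the bench.
- lower_half: White mould half, loose in the cradle's pocket (1.5 mm play), axes as the cradle's. Origin: middle of its underside, 10 mm above the bench. Block 84 (x) x 142 (y) x 24 mm, with a step 14 mm high at its +y end for the bar. Two steel dowels, 10 mm thick, stand 18 mm above its top at (28, 56) and (-28, -56) mm; their last 6 mm taper to 5 mm.
- lower_face (a point): Middle of the white half's flat top (mating) face, 24 mm above its origin; axes as the white half's. The blue half's origin belongs here, with its y along this y (either way round).
- upper_half: Blue mould half, 0.19-0.33 kg, lying right way up on the tray. Origin: middle of its flat underside. Plate 84 (x) x 136 (y) x 12 mm, through holes of 12.4 mm at (28, 56) and (-28, -56) mm (a half turn fits too). On top: upright grip rib in the middle, 16 (x) x 36 (y) mm, from 12 to 52 mm above the underside; domes at y = +-40 mm, 38 mm wide, up to 29 mm high.
- tray: Grey serving tray fixed to the bench, 340 x 300 mm, rim 12 mm high, holding the blue half, two flasks and the spoon. Origin under its middle.
- flask_a: Glass flask on the tray, 54 mm wide, 95 mm tall; origin under its middle. Leave alone.
- flask_b: Glass flask on the tray, same as flask_a. Leave alone.
- flask_c: Glass flask on the bench near the robot, same as flask_a. Leave alone.
- spoon: Green spoon, 140 mm long, lying on the tray. Leave alone.
Mind the look-alikes: they are no part of the job. What is meant by the upper_half is not green or turquoise, and is the larger of those in its own colour.

How it is judged:
On the way, in this order (a step that is already met when the one before it is completed fails the run):
1. the keeper bar is shut in its detent over the white half (value of joint keeper below 0.03 rad and z of lower_half in the frame of cradle between 0.007 and 0.013 m and horizontal distance between lower_half and cradle below 0.005 m), for 0.2 s.
2. the blue half is fully down on the dowels, with the bar still shut (z of upper_half in the frame of lower_face between -0.003 and 0.003 m and horizontal distance between upper_half and lower_face below 0.003 m and angle between the x axis of upper_half and the x axis of lower_half, either way round below 0.06 rad and angle between upper_half's own z axis and vertical below 0.06 rad and value of joint keeper below 0.03 rad), for 0.2 s.
At the end, for the whole second after the job is handed in: Keeper bar shut (under 0.03 rad), white half seated in its cradle, blue half flush on it over both dowels (within 3 mm in height and sideways, 0.06 rad), and the robot pressing so that the halves bear on each other with 6 to 40 N (all of step 2 and z of lower_half in the frame of cradle between 0.007 and 0.013 m and horizontal distance between lower_half and cradle below 0.005 m and contact force between upper_half and lower_half between 6 and 40 N); the arm keeps its last pose, push and grip.
It fails at once if a flask or the spoon is shifted by more than 30 mm or tipped over (distance of any of flask_a, flask_b, flask_c, spoon from where it was at the start of the episode above 0.03 m or angle between any of flask_a, flask_b, flask_c's own z axis and vertical above 0.5 rad).
It also fails if it takes over 58 s, if anything falls off the work surface, if the arm or the gripper's body presses on something with over 40 N, if the wrist force passes 120 N, or if a joint passes its speed limit or range.

ROBOT

A 7-joint arm with a two-finger parallel gripper is mounted at the origin on the work surface. World frame = base frame: x ahead of the robot, y to its left, z up, the work surface at z = 0. Lengths are in m, angles in rad, forces in N, time in s.
With the tool pointing down it reaches from about 0.425 to 0.95 m from the base axis. Payload 16.7 kg.
Tool frame: the origin (TCP) lies midway between the tips of the shut fingers; the grasp point (between the pads) lies 19 mm behind it (grip_point_offset is the z of the grasp point in the tool frame, in m); z points along the fingers, x is the direction in which the jaws open and shut, and the axes are right-handed (so a half turn about z gives the same grasp; the last joint's range is limited). The gripper opens to 94 mm and grips with 3 to 60 N. Pads are 16 mm wide; open, the fingers measure 119 mm over their backs; the gripper's body (75 mm by 177 mm) begins 78 mm behind the grasp point.
Start: joints at [-1.262, 0.426, 0.074, 1.606, -0.034, 1.111, -0.067], TCP at [0.298, 0.605, 0.179] pointing down, gripper open.
Joint ranges: [-2.85, 2.85], [-0.5, 2.14], [-1.23, 1.37], [0.21, 2.46], [-1.02, 4.16], [0.16, 2.05], [-2.73, 2.73]. Speed limits (rad/s): [1.89, 1.89, 2.39, 2.39, 3.01, 3.01, 3.01].

INTERFACE

Orientations are given as a unit quaternion [w, x, y, z].
In Python, from cell import * gives the robot as it stands.
- The arm moves only by the tool carry_out, never from a script. Its argument "commands" is a list of rows, each an object of numbers: "ax", "ay", "az": the turn, a rotation vector about the tool's x, y, z in units of 6 degrees (1.0 is 6 degrees); "tx", "ty", "tz": the shift along the tool's x, y, z in units of 25 mm (1.0 is 25 mm); "claw": the opening, from 0 (shut) to 1 (fully open). A call has 1 to 8 rows; each row is the pose to reach, as a shift and turn from the pose commanded when the call began, along the tool's axes at that moment; what a row does not reach only later rows make up. A row lasts 1/12 s, in which the tool goes at most 41.7 mm and 7.16 degrees, less where a joint would pass 70% of its speed; a pose out of reach is approached as far as the arm can. A call with a gripper value outside its range is refused whole. The fingers move at their own pace and stop on an object; the grip force is fixed at half the most. Time passes only in rows, so rows that repeat a pose let the fingers close. It gives the time, the measured TCP pose, the force and the opening at its end, in the units of the state.
- read_state(): the state, without advancing time (a new reading comes with each control period).
- read_camera(name): name is "side" or "top" or "wrist"; returns a dict with "frame" (480x640x3 uint8, red, green, blue), "intrinsics" (3x3 intrinsics, pixels), "k1" (the pictures are not rectified: a ray, as slopes to the right and down, at radius r is drawn at 1 + k1 r^2 times it, then the intrinsics apply), "world_to_cam" (4x4, takes a point from world to camera coordinates). Camera axes: x right, y down, z forward; pixel columns grow to the right and rows downward; lengths in m; the calibration is good to about 2 mm. A picture is of the moment at which its call begins. There is no depth.
- close_job(): hands the job in, once; it reports no verdict.
Trained networks look in a picture, given as the dict that the camera call returned (one of the last four; its "shot" number tells which), for a name from the list of things; names that differ only in an ending like _2 or _b are one class to them, and where a whole thing is asked for, a point or a joint stands for the part that bears it (a point fixed in the world has none). Each returns a list of dicts, best first, with "conf" (0 to 1); they miss things now and then, are a little off and sometimes report something else, mostly with a low value. They report only what shows in the picture. A call takes as long as a camera call. They do not tell look-alikes from the thing itself.
- spot_in(picture, thing): "pixel" ([row, column] in pixels, amid what is visible of it).
- landmark_of(picture, thing): "pixel" ([row, column] in pixels: a listed point, or the origin of a listed thing).
The state is a dict: "clock": time; "joints": joint angles; "dq": joint speeds; "joint_efforts": joint torques, N m; "tcp_pos": TCP position; "tcp_rot": TCP orientation; "force": force on the tool from outside, world axes, zero at the start; "torque": the same for the moment, N m; "grip_width": opening from 0.0 (shut) to 1.0 (fully open).
Only numpy, scipy, OpenCV 4.12 (cv2) and the standard library are available. Lean on these libraries where they do the work, as an engineer would, in place of code of your own. Each camera call takes 0.05 s, during which the arm holds its last target. There are 200 camera calls.

## Working session

There is one attempt and no reset: what is moved stays moved. The work goes in short steps, Python scripts to look and compute and a tool call to move; the robot and the scene stay as the last step left them, time stands still between calls to the robot, and variables do not carry over. Pictures are saved under pics/ and viewed, about 8 in all and at most 12, crops included, and the job is handed in when it is done.

Besides the shell and the picture viewer there is one more tool, called as a command line: name --argument value ..., lists and objects as JSON in quotes. carry_out: Moves the arm, as the interface text tells. Its arguments: {"type":"object","properties":{"commands":{"type":"array","items":{"type":"object","properties":{"ax":{"type":"number"},"ay":{"type":"number"},"az":{"type":"number"},"tx":{"type":"number"},"ty":{"type":"number"},"tz":{"type":"number"},"claw":{"type":"number"}}}}},"required":["commands"]}

```bash
mkdir -p pics; ls; cat > h.py <<'E'
from cell import *
import numpy as np, cv2
from scipy.spatial.transform import Rotation as R
def ray(pic,px):
    K=np.array(pic["intrinsics"]);T=np.array(pic["world_to_cam"]);k=pic["k1"]
    d=np.array([(px[1]-K[0,2])/K[0,0],(px[0]-K[1,2])/K[1,1]]);u=d.copy()
    for _ in range(20):u=d/(1+k*(u@u))
    v=T[:3,:3].T@np.array([u[0],u[1],1]);return -T[:3,:3].T@T[:3,3],v
def atz(pic,px,z):
    o,v=ray(pic,px);return o+v*(z-o[2])/v[2]
def proj(pic,p):
    K=np.array(pic["intrinsics"]);T=np.array(pic["world_to_cam"]);c=T[:3,:3]@np.array(p)+T[:3,3]
    u=c[:2]/c[2];u=u*(1+pic["k1"]*(u@u));return [K[1,1]*u[1]+K[1,2],K[0,0]*u[0]+K[0,2]]
def tri(obs):
    A=np.zeros((3,3));b=np.zeros(3)
    for pic,px in obs:
        o,v=ray(pic,px);v=v/np.linalg.norm(v);M=np.eye(3)-np.outer(v,v);A+=M;b+=M@o
    return np.linalg.solve(A,b)
def save(pic,n,crop=None,s=1):
    f=pic["frame"][:,:,::-1]
    if crop:f=f[crop[0]:crop[1],crop[2]:crop[3]]
    cv2.imwrite("pics/"+n,cv2.resize(f,None,fx=s,fy=s,interpolation=cv2.INTER_CUBIC))
def togo(target,rot=None):
    s=read_state();w=s["tcp_rot"];r=R.from_quat([w[1],w[2],w[3],w[0]])
    return r.inv().apply(np.array(target)-s["tcp_pos"])/0.025
E
python3 - <<'E'
from h import *
s=read_state();print(s)
for n in("top","side"):
    p=read_camera(n);save(p,n+"1.png");print(n,proj(p,[.5,0,0]),-np.array(p["world_to_cam"])[:3,:3].T@np.array(p["world_to_cam"])[:3,3])
    for t,z in(("cradle",0),("keeper_hinge",.0305),("keeper_knob",.0535),("lower_half",.01),("lower_face",.034),("upper_half",.003),("tray",0),("flask_a",0),("spoon",.003)):
        for d in landmark_of(p,t)[:4]:print(t,round(d["conf"],2),np.round(d["pixel"]),np.round(atz(p,d["pixel"],z),3))
E
```

```text
pics
{'clock': 0.0, 'joints': array([-1.26251119,  0.42671566,  0.07382446,  1.60656497, -0.03411096,
        1.11077528, -0.06713564]), 'dq': array([ 1.11299370e-03,  2.79272100e-04, -2.20879433e-04,  7.65263775e-05,
       -1.97512110e-03, -1.92860927e-03,  1.06062537e-03]), 'joint_efforts': array([ 1.33388188e-03, -9.35821080e+01,  3.66683386e+00, -4.54200625e+01,
       -4.88380808e-02,  2.01878679e-02,  1.11544960e-04]), 'tcp_pos': array([0.29813876, 0.60509918, 0.17800428]), 'tcp_rot': array([ 3.46203554e-04,  8.49118329e-01,  5.28202329e-01, -4.93022763e-04]), 'force': array([-0.41341031,  0.59190757, -0.10445887]), 'torque': array([ 0.0407087 , -0.02679746,  0.02567371]), 'grip_width': 1.0017903049998305}
top [np.float64(222.70140284258292), np.float64(215.7475592142285)] [ 0.34240429 -0.19779912  0.92549518]
cradle 0.7 [188. 398.] [ 0.556 -0.351  0.   ]
keeper_hinge 0.93 [153. 180.] [0.631 0.061 0.03 ]
keeper_knob 0.87 [193. 117.] [0.551 0.169 0.053]
lower_face 0.96 [181. 223.] [ 0.573 -0.021  0.034]
upper_half 0.86 [357. 456.] [ 0.236 -0.44   0.003]
upper_half 0.83 [289. 21
[... 502 characters left out ...]
-0.137  0.   ]
cradle 0.68 [184. 301.] [ 0.567 -0.022  0.   ]
keeper_hinge 0.79 [146. 298.] [0.634 0.064 0.03 ]
keeper_knob 0.65 [133. 238.] [0.545 0.171 0.053]
lower_half 0.75 [178. 302.] [ 0.573 -0.019  0.01 ]
lower_face 0.77 [168. 298.] [ 0.571 -0.011  0.034]
upper_half 0.92 [219. 223.] [ 0.37  -0.015  0.003]
upper_half 0.72 [258. 411.] [ 0.559 -0.343  0.003]
upper_half 0.66 [317. 249.] [ 0.254 -0.26   0.003]
upper_half 0.62 [391. 316.] [ 0.242 -0.439  0.003]
tray 0.84 [280. 415.] [ 0.523 -0.383  0.   ]
flask_a 0.94 [245. 270.] [ 0.391 -0.138  0.   ]
flask_a 0.89 [355. 418.] [ 0.402 -0.494  0.   ]
flask_a 0.7 [278. 509.] [ 0.649 -0.492  0.   ]
spoon 0.92 [315. 471.] [ 0.525 -0.501  0.003]
```

View pics/top1.png

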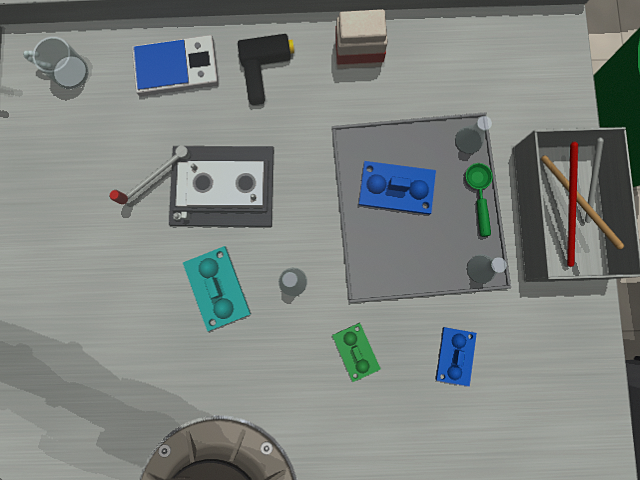

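View pics/side1.png

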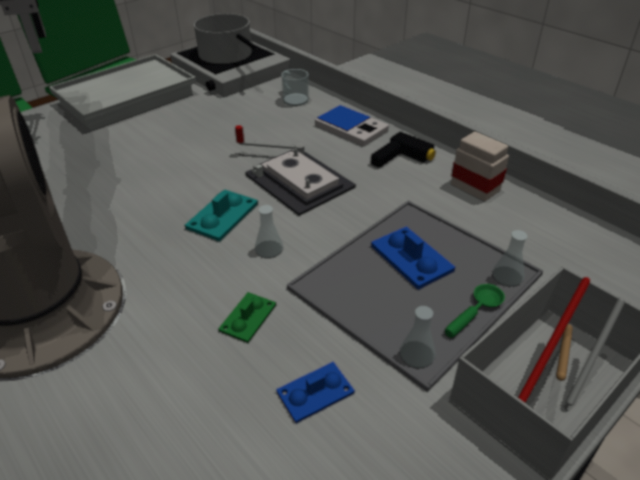

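Top view: the tray's blue half is at about (188,398), larger than the blue look-alike at (357,456). The cradle is at (181,223), its bar open with the red knob at (195,118). The side view agrees: knob at (135,239). I'll turn the tool x axis to world x and go to the far (+y) side of the knob.

carry_out --commands '[{"tx": -9.75,"ty": 15.95,"az": 10.68,"claw": 0},{"tx": -9.75,"ty": 15.95,"az": 10.68,"claw": 0},{"tx": -9.75,"ty": 15.95,"az": 10.68,"claw": 0},{"tx": -9.75,"ty": 15.95,"az": 10.68,"claw": 0},{"tx": -9.75,"ty": 15.95,"az": 10.68,"claw": 0},{"tx": -9.75,"ty": 15.95,"az": 10.68,"claw": 0},{"tx": -9.75,"ty": 15.95,"az": 10.68,"claw": 0},{"tx": -9.75,"ty": 15.95,"az": 10.68,"claw": 0}]'

```text
invalid input at $.commands[0]: expected keys ax, ay, az, tx, ty, tz, claw
```

```bash
cat >> h.py <<'E'
def go(p,ang):
    """shift (tool axes, units) and turn (units) to TCP p, tool down with tool x at ang (rad, nearest half turn)"""
    s=read_state();w=s["tcp_rot"];r=R.from_quat([w[1],w[2],w[3],w[0]]);best=None
    for a in(ang,ang+np.pi):
        t=R.from_matrix(np.array([[np.cos(a),np.sin(a),0],[np.sin(a),-np.cos(a),0],[0,0,-1]]))
        v=(r.inv()*t).as_rotvec()/np.radians(6)
        if best is None or np.linalg.norm(v)<np.linalg.norm(best):best=v
    print("pos",np.round(s["tcp_pos"],4),"F",np.round(s["force"],1),"g",round(s["grip_width"],3),"t",round(s["clock"],2),"j7",round(s["joints"][6],2))
    print("shift",np.round(r.inv().apply(np.array(p)-s["tcp_pos"])/.025,2),"turn",np.round(best,2))
E
python3 - <<'E'
from h import *
go([.548,.21,.178],0)
# fine: blue plate and white half from the top view
p=read_camera("top");hsv=cv2.cvtColor(p["frame"],cv2.COLOR_RGB2HSV)
T=[]
for t,z in(("cradle",0),("keeper_hinge",.0305),("keeper_knob",.0535),("lower_face",.034),("upper_half",.003)):
    for d in landmark_of(p,t)[:4]:print(t,round(d["conf"],2),np.round(d["pixel"]),np.round(atz(p,d["pixel"],z),3))
f=p["frame"]
m=((f.min(2)>190)).astype(np.uint8);m[:140]=0;m[230:]=0;m[:,:165]=0;m[:,280:]=0
c=max(cv2.findContours(m,0,2)[0],key=cv2.contourArea)
q=cv2.boxPoints(cv2.minAreaRect(c));w=[atz(p,[b,a],.034) for a,b in q];print("white",np.round(w,4).tolist())
E
```

```text
pos [0.2983 0.6054 0.1787] F [ 0.4 -0.5 -0.5] g 0.997 t 1.0 j7 -0.07
shift [-9.77 15.95  0.03] turn [ 0.    0.   10.63]
keeper_hinge 0.92 [153. 182.] [0.631 0.058 0.03 ]
keeper_knob 0.96 [197. 117.] [0.544 0.169 0.053]
lower_face 0.7 [181. 223.] [ 0.572 -0.021  0.034]
upper_half 0.95 [287. 216.] [ 0.377 -0.002  0.003]
upper_half 0.77 [358. 453.] [ 0.236 -0.434  0.003]
upper_half 0.64 [353. 356.] [ 0.25  -0.257  0.003]
upper_half 0.6 [188. 397.] [ 0.555 -0.349  0.003]
white [[0.6131, 0.0466, 0.034], [0.6082, -0.0941, 0.034], [0.5264, -0.0929, 0.034], [0.531, 0.046, 0.034]]
```

carry_out --commands '[{"ax": 0,"ay": 0,"tz": 0,"tx": -9.75,"ty": 15.95,"az": 10.65,"claw": 0},{"ax": 0,"ay": 0,"tz": 0,"tx": -9.75,"ty": 15.95,"az": 10.65,"claw": 0},{"ax": 0,"ay": 0,"tz": 0,"tx": -9.75,"ty": 15.95,"az": 10.65,"claw": 0},{"ax": 0,"ay": 0,"tz": 0,"tx": -9.75,"ty": 15.95,"az": 10.65,"claw": 0},{"ax": 0,"ay": 0,"tz": 0,"tx": -9.75,"ty": 15.95,"az": 10.65,"claw": 0},{"ax": 0,"ay": 0,"tz": 0,"tx": -9.75,"ty": 15.95,"az": 10.65,"claw": 0},{"ax": 0,"ay": 0,"tz": 0,"tx": -9.75,"ty": 15.95,"az": 10.65,"claw": 0},{"ax": 0,"ay": 0,"tz": 0,"tx": -9.75,"ty": 15.95,"az": 10.65,"claw": 0}]'

```text
clock: 1.97
tcp_pos: [0.4773, 0.322, 0.179]
tcp_rot: [-0.0, 0.999, 0.053, 0.0]
force: [2.0, 0.7, 0.1]
grip_width: 0.47
```

```bash
python3 - <<'E'
from h import *
go([.546,.205,.178],0)
E
```

```text
pos [0.4773 0.322  0.179 ] F [2.  0.7 0.1] g 0.47 t 1.97 j7 -0.49
shift [2.23 4.95 0.04] turn [-0.01 -0.    1.02]
```

carry_out --commands '[{"ax": 0,"ay": 0,"az": 1,"tx": 2.2,"ty": 4.95,"tz": 0,"claw": 0},{"ax": 0,"ay": 0,"az": 1,"tx": 2.2,"ty": 4.95,"tz": 0,"claw": 0},{"ax": 0,"ay": 0,"az": 1,"tx": 2.2,"ty": 4.95,"tz": 0,"claw": 0},{"ax": 0,"ay": 0,"az": 1,"tx": 2.2,"ty": 4.95,"tz": 0,"claw": 0},{"ax": 0,"ay": 0,"az": 1,"tx": 2.2,"ty": 4.95,"tz": 5.3,"claw": 0},{"ax": 0,"ay": 0,"az": 1,"tx": 2.2,"ty": 4.95,"tz": 5.3,"claw": 0},{"ax": 0,"ay": 0,"az": 1,"tx": 2.2,"ty": 4.95,"tz": 5.3,"claw": 0},{"ax": 0,"ay": 0,"az": 1,"tx": 2.2,"ty": 4.95,"tz": 5.3,"claw": 0}]'

```text
clock: 2.63
tcp_pos: [0.5417, 0.2057, 0.0407]
tcp_rot: [0.002, 1.0, 0.004, -0.003]
force: [-2.1, -0.1, 0.5]
grip_width: 0.007
```

```bash
python3 - <<'E'
from h import *
go([.546,.205,.046],0)
a=read_camera("side");b=read_camera("wrist");save(b,"w1.png")
for n,p in(("side",a),("wrist",b)):
  for t,z in(("keeper_hinge",.0305),("keeper_knob",.0535)):
    for d in landmark_of(p,t)[:1]:print(n,t,round(d["conf"],2),np.round(d["pixel"]),np.round(atz(p,d["pixel"],z),3))
E
```

```text
pos [0.5417 0.2057 0.0407] F [-2.1 -0.1  0.5] g 0.007 t 2.63 j7 -0.24
shift [ 0.17  0.03 -0.21] turn [0.04 0.06 0.08]
side keeper_hinge 0.86 [145. 298.] [0.636 0.066 0.03 ]
side keeper_knob 0.59 [132. 239.] [0.547 0.172 0.053]
wrist keeper_hinge 0.95 [465. 444.] [0.63  0.062 0.03 ]
wrist keeper_knob 0.89 [354. 325.] [0.544 0.167 0.053]
```

View pics/w1.png

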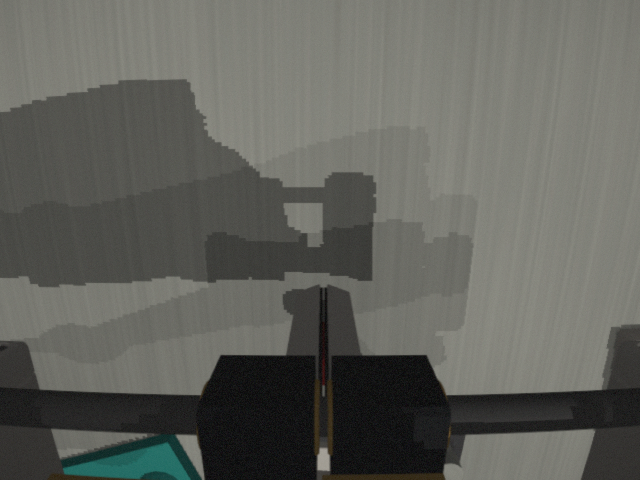

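Wrist view: the shut fingers (about (323,300)) hide the knob behind them at about (354,325), as planned. Now I push along the arc.

carry_out --commands '[{"ax": 0,"ay": 0,"az": 0,"tx": 0.1,"ty": 0.4,"tz": -0.2,"claw": 0},{"ax": 0,"ay": 0,"az": 0,"tx": 0.1,"ty": 0.75,"tz": -0.2,"claw": 0},{"ax": 0,"ay": 0,"az": 0,"tx": -0.3,"ty": 1.15,"tz": -0.2,"claw": 0},{"ax": 0,"ay": 0,"az": 0,"tx": -0.67,"ty": 1.5,"tz": -0.2,"claw": 0},{"ax": 0,"ay": 0,"az": 0,"tx": -0.97,"ty": 1.9,"tz": -0.2,"claw": 0},{"ax": 0,"ay": 0,"az": 0,"tx": -1.23,"ty": 2.3,"tz": -0.2,"claw": 0},{"ax": 0,"ay": 0,"az": 0,"tx": -1.47,"ty": 2.75,"tz": -0.2,"claw": 0},{"ax": 0,"ay": 0,"az": 0,"tx": -1.67,"ty": 3.2,"tz": -0.2,"claw": 0}]'

```text
clock: 3.6
tcp_pos: [0.5037, 0.1255, 0.0515]
tcp_rot: [-0.0, 1.0, 0.004, 0.0]
force: [0.2, -1.1, 0.0]
grip_width: 0.005
```

```bash
python3 - <<'E'
from h import *
go([.492,.083,.045],0)
a=read_camera("side");b=read_camera("top")
for n,p in(("side",a),("top",b)):
  for t,z in(("keeper_hinge",.0305),("keeper_knob",.0535)):
    for d in landmark_of(p,t)[:1]:print(n,t,round(d["conf"],2),np.round(d["pixel"]),np.round(atz(p,d["pixel"],z),3))
E
```

```text
pos [0.5037 0.1255 0.0515] F [ 0.2 -1.1  0. ] g 0.005 t 3.6 j7 -0.15
shift [-0.48  1.7   0.26] turn [-0.   -0.    0.08]
side keeper_hinge 0.7 [148. 299.] [0.629 0.056 0.03 ]
side keeper_knob 0.72 [133. 240.] [0.547 0.166 0.053]
top keeper_hinge 0.94 [151. 181.] [0.634 0.058 0.03 ]
```

```bash
python3 - <<'E'
from h import *
a=read_camera("side");b=read_camera("top")
cv2.imwrite("pics/c2.png",np.hstack([cv2.resize(a["frame"][90:220,190:350,::-1],(480,390)),cv2.resize(b["frame"][130:240,90:250,::-1],(560,390))])[:, :1040][:, ::1]) if 0 else save(a,"c2.png",(90,220,190,350),3)
save(b,"c3.png",(100,250,80,290),3)
x=cv2.imread("pics/c2.png");y=cv2.imread("pics/c3.png");y=cv2.resize(y,(400,286));x=cv2.resize(x,(400,325))
cv2.imwrite("pics/c4.png",np.vstack([x,y]))
E
```

```text
(no output)
```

View pics/c4.png

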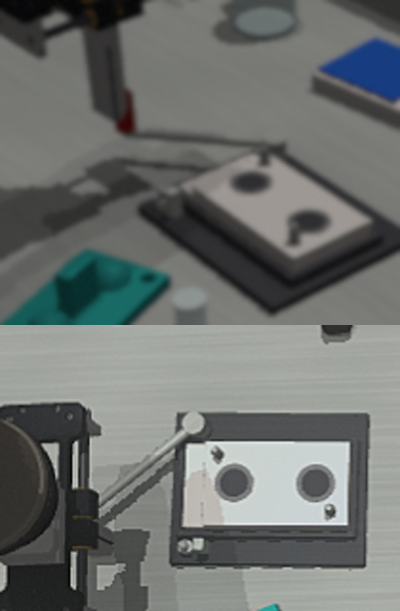

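The crop shows the bar did not move (still about 50° open): the flat finger slid past the knob. I'll grip the knob instead, with the jaws along its arc.

carry_out --commands '[{"ax": 0,"ay": 0,"az": 0,"tx": 0,"ty": 0,"tz": -2.8,"claw": 0.6},{"ax": 0,"ay": 0,"az": 0,"tx": 0,"ty": 0,"tz": -2.8,"claw": 0.6},{"ax": 0,"ay": 0,"az": -1,"tx": 0,"ty": 0,"tz": -2.8,"claw": 0.6},{"ax": 0,"ay": 0,"az": -6.5,"tx": 1.68,"ty": -1.7,"tz": -2.8,"claw": 0.6},{"ax": 0,"ay": 0,"az": -6.5,"tx": 1.68,"ty": -1.7,"tz": -2.8,"claw": 0.6},{"ax": 0,"ay": 0,"az": -6.5,"tx": 1.68,"ty": -1.7,"tz": -2.8,"claw": 0.6},{"ax": 0,"ay": 0,"az": -6.5,"tx": 1.68,"ty": -1.7,"tz": -2.8,"claw": 0.6},{"ax": 0,"ay": 0,"az": -6.5,"tx": 1.68,"ty": -1.7,"tz": -2.8,"claw": 0.6}]'

```text
clock: 4.67
tcp_pos: [0.5459, 0.1701, 0.1208]
tcp_rot: [0.0, 0.94, 0.342, -0.0]
force: [-0.1, 0.0, -0.1]
grip_width: 0.533
```

```bash
python3 - <<'E'
from h import *
a=read_camera("side");b=read_camera("wrist");save(b,"w2.png")
for n,p in(("side",a),("wrist",b)):
  for t,z in(("keeper_hinge",.0305),("keeper_knob",.0535)):
    for d in landmark_of(p,t)[:1]:print(n,t,round(d["conf"],2),np.round(d["pixel"]),np.round(atz(p,d["pixel"],z),3))
go([.545,.168,.045],np.radians(39))
E
```

```text
side keeper_hinge 0.72 [143. 298.] [0.642 0.074 0.03 ]
side keeper_knob 0.7 [134. 239.] [0.543 0.164 0.053]
wrist keeper_hinge 0.71 [390. 317.] [0.63  0.062 0.031]
wrist keeper_knob 0.67 [248. 322.] [0.545 0.17  0.053]
pos [0.5457 0.1696 0.1211] F [ 0.4 -0.5  0.4] g 0.598 t 4.97 j7 0.39
shift [-0.06  0.03  3.05] turn [0.   0.   0.06]
```

View pics/w2.png

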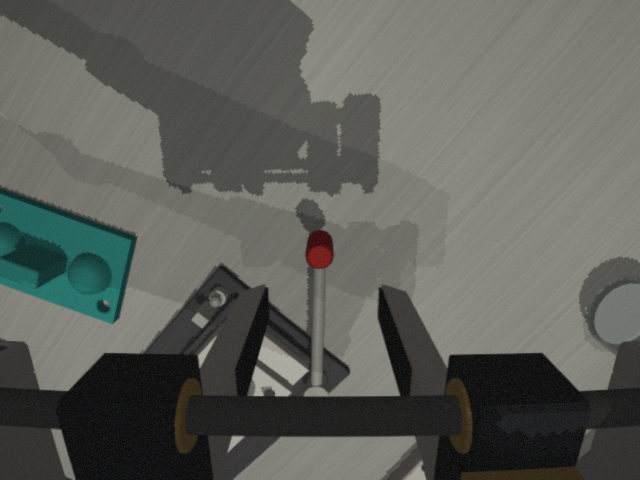

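The knob (320,250) is centred between the fingers and the bar runs square to the jaws. Descend and grip.

carry_out --commands '[{"ax": 0,"ay": 0,"az": 0,"tx": 0,"ty": 0,"tz": 1.5,"claw": 0.6},{"ax": 0,"ay": 0,"az": 0,"tx": 0,"ty": 0,"tz": 3,"claw": 0.6},{"ax": 0,"ay": 0,"az": 0,"tx": 0,"ty": 0,"tz": 3,"claw": 0.3},{"ax": 0,"ay": 0,"az": 0,"tx": 0,"ty": 0,"tz": 3,"claw": 0.0},{"ax": 0,"ay": 0,"az": 0,"tx": 0,"ty": 0,"tz": 3,"claw": 0.0},{"ax": 0,"ay": 0,"az": 0,"tx": 0,"ty": 0,"tz": 3,"claw": 0.0},{"ax": 0,"ay": 0,"az": 0,"tx": 0,"ty": 0,"tz": 3,"claw": 0.0},{"ax": 0,"ay": 0,"az": 0,"tx": 0,"ty": 0,"tz": 3,"claw": 0.0}]'

```text
clock: 5.63
tcp_pos: [0.5466, 0.1699, 0.0476]
tcp_rot: [-0.0, 0.941, 0.338, 0.001]
force: [0.8, 0.9, -0.4]
grip_width: 0.207
```

carry_out --commands '[{"ax": 0,"ay": 0,"az": -0.83,"tx": -0.48,"ty": 0.02,"tz": 0,"claw": 0.0},{"ax": 0,"ay": 0,"az": -1.67,"tx": -0.97,"ty": 0.08,"tz": 0,"claw": 0.0},{"ax": 0,"ay": 0,"az": -2.5,"tx": -1.44,"ty": 0.19,"tz": 0,"claw": 0.0},{"ax": 0,"ay": 0,"az": -3.33,"tx": -1.9,"ty": 0.34,"tz": 0,"claw": 0.0},{"ax": 0,"ay": 0,"az": -4.17,"tx": -2.35,"ty": 0.52,"tz": 0,"claw": 0.0},{"ax": 0,"ay": 0,"az": -5,"tx": -2.78,"ty": 0.74,"tz": 0,"claw": 0.0},{"ax": 0,"ay": 0,"az": -5.83,"tx": -3.19,"ty": 1.01,"tz": 0,"claw": 0.0},{"ax": 0,"ay": 0,"az": -6.67,"tx": -3.57,"ty": 1.3,"tz": 0,"claw": 0.0}]'

```text
clock: 6.3
tcp_pos: [0.4976, 0.0873, 0.047]
tcp_rot: [0.0, 0.767, 0.641, 0.001]
force: [0.1, -0.1, 0.5]
grip_width: 0.002
```

The grip closed empty, so the knob slipped out on the way. I'll look for it.

```bash
python3 - <<'E'
from h import *
a=read_camera("side");b=read_camera("wrist");c=read_camera("top");save(b,"w3.png")
for n,p in(("side",a),("wrist",b),("top",c)):
  for t,z in(("keeper_hinge",.0305),("keeper_knob",.0535)):
    for d in landmark_of(p,t)[:2]:print(n,t,round(d["conf"],2),np.round(d["pixel"]),np.round(atz(p,d["pixel"],z),3))
  f=p["frame"].astype(int);m=(f[:,:,0]>90)&(f[:,:,1]<50)&(f[:,:,2]<50);m[:,350:]=m[:,350:]&(n=="wrist");rc=np.argwhere(m)
  if len(rc):print("red",n,len(rc),rc.mean(0),np.round(atz(p,rc.mean(0),.0535),3))
go([.5,.1,.046],0)
E
```

```text
side keeper_hinge 0.72 [143. 299.] [0.643 0.071 0.03 ]
side keeper_knob 0.52 [131. 240.] [0.552 0.175 0.053]
wrist keeper_hinge 0.69 [452. 318.] [0.63  0.058 0.03 ]
wrist keeper_knob 0.96 [338. 482.] [0.544 0.17  0.053]
red wrist 597 [354.47403685 491.4120603 ] [0.556 0.175 0.053]
top keeper_hinge 0.7 [151. 179.] [0.634 0.062 0.03 ]
pos [0.4976 0.0884 0.0462] F [ 0.4 -0.6  0.6] g 0.007 t 6.75 j7 1.15
shift [0.47 0.01 0.01] turn [ 0.   -0.   13.25]
```

View pics/w3.png

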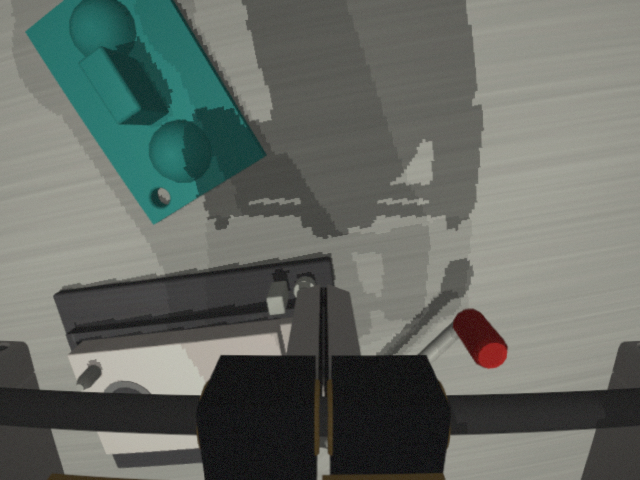

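```bash
python3 - <<'E'
from h import *
a=read_camera("side");b=read_camera("wrist");s=read_state();t=s["tcp_pos"];print(t)
for p in(a,b):print("tcp",np.round(proj(p,t)),"old tcp",np.round(proj(p,[.5037,.1255,.0515])),"knob bot/top",[np.round(proj(p,[.545,.169,z])) for z in(.0355,.0725)])
save(a,"s2.png",(90,220,190,350),3)
E
```

```text
[0.49753296 0.08814534 0.04612572]
tcp [157. 243.] old tcp [147. 235.] knob bot/top [array([140., 239.]), array([126., 238.])]
tcp [283. 322.] old tcp [285. 391.] knob bot/top [array([324., 465.]), array([357., 489.])]
```

View pics/s2.png

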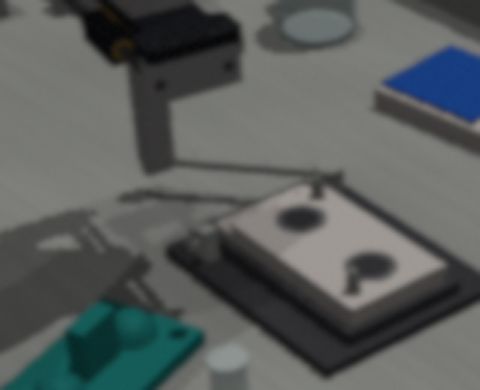

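```bash
python3 - <<'E'
from h import *
b=read_camera("wrist");s=read_state();w=s["tcp_rot"];r=R.from_quat([w[1],w[2],w[3],w[0]]);print(b["intrinsics"][0],b["k1"],s["tcp_pos"])
for z in(0,-.01,-.02,-.03,-.04):
  print(z,[np.round(proj(b,s["tcp_pos"]+r.apply([x,y,z]))) for x,y in((0,-.008),(0,.008),(.0125,-.008),(.027,-.008),(.0395,-.008))])
E
```

```text
[394.16282214   0.         323.05861736] -0.07669342810722199 [0.49750644 0.08803902 0.04611404]
0 [array([269., 322.]), array([296., 322.]), array([269., 345.]), array([269., 371.]), array([269., 393.])]
-0.01 [array([276., 322.]), array([303., 322.]), array([276., 346.]), array([276., 373.]), array([276., 397.])]
-0.02 [array([283., 322.]), array([311., 322.]), array([283., 347.]), array([282., 376.]), array([282., 400.])]
-0.03 [array([290., 322.]), array([320., 322.]), array([290., 348.]), array([290., 378.]), array([290., 404.])]
-0.04 [array([299., 322.]), array([330., 322.]), array([299., 350.]), array([298., 381.]), array([298., 408.])]
```

The side picture and the wrist projection both put the fingertips about 25 mm higher than the reported TCP, so they passed over the knob (top at 72.5 mm). I'll regrip about 25 mm lower. Straddling is safe there whichever height is right.

carry_out --commands '[{"ax": 0,"ay": 0,"az": 0,"tx": 0,"ty": 0,"tz": -3,"claw": 0.6},{"ax": 0,"ay": 0,"az": 0,"tx": 0,"ty": 0,"tz": -3,"claw": 0.6},{"ax": 0,"ay": 0,"az": 6.7,"tx": 3.52,"ty": 1.3,"tz": -3,"claw": 0.6},{"ax": 0,"ay": 0,"az": 6.7,"tx": 3.52,"ty": 1.3,"tz": -3,"claw": 0.6},{"ax": 0,"ay": 0,"az": 6.7,"tx": 3.52,"ty": 1.3,"tz": -3,"claw": 0.6},{"ax": 0,"ay": 0,"az": 6.7,"tx": 3.52,"ty": 1.3,"tz": -3,"claw": 0.6},{"ax": 0,"ay": 0,"az": 6.7,"tx": 3.52,"ty": 1.3,"tz": -3,"claw": 0.6},{"ax": 0,"ay": 0,"az": 6.7,"tx": 3.52,"ty": 1.3,"tz": -3,"claw": 0.6}]'

```text
clock: 7.57
tcp_pos: [0.5454, 0.1688, 0.1209]
tcp_rot: [0.0, 0.943, 0.333, -0.0]
force: [0.1, 0.4, -0.6]
grip_width: 0.535
```

```bash
python3 - <<'E'
from h import *
go([.545,.169,.022],np.radians(39))
E
```

```text
pos [0.5454 0.1688 0.1209] F [ 0.1  0.4 -0.6] g 0.535 t 7.57 j7 0.36
shift [-0.   -0.02  3.95] turn [-0.    0.01 -0.02]
```

carry_out --commands '[{"ax": 0,"ay": 0,"az": 0,"tx": 0,"ty": 0,"tz": 1,"claw": 0.6},{"ax": 0,"ay": 0,"az": 0,"tx": 0,"ty": 0,"tz": 2,"claw": 0.6},{"ax": 0,"ay": 0,"az": 0,"tx": 0,"ty": 0,"tz": 3,"claw": 0.6},{"ax": 0,"ay": 0,"az": 0,"tx": 0,"ty": 0,"tz": 3.95,"claw": 0.6},{"ax": 0,"ay": 0,"az": 0,"tx": 0,"ty": 0,"tz": 3.95,"claw": 0.3},{"ax": 0,"ay": 0,"az": 0,"tx": 0,"ty": 0,"tz": 3.95,"claw": 0.0},{"ax": 0,"ay": 0,"az": 0,"tx": 0,"ty": 0,"tz": 3.95,"claw": 0.0},{"ax": 0,"ay": 0,"az": 0,"tx": 0,"ty": 0,"tz": 3.95,"claw": 0.0}]'

```text
clock: 8.23
tcp_pos: [0.5465, 0.1686, 0.0239]
tcp_rot: [-0.0, 0.942, 0.336, 0.001]
force: [-0.4, 0.8, -0.4]
grip_width: 0.353
```

carry_out --commands '[{"ax": 0,"ay": 0,"az": 0,"tx": 0,"ty": 0,"tz": 0,"claw": 0.0},{"ax": 0,"ay": 0,"az": 0,"tx": 0,"ty": 0,"tz": 0,"claw": 0.0},{"ax": 0,"ay": 0,"az": 0,"tx": 0,"ty": 0,"tz": 0,"claw": 0.0},{"ax": 0,"ay": 0,"az": 0,"tx": 0,"ty": 0,"tz": 0,"claw": 0.0},{"ax": 0,"ay": 0,"az": 0,"tx": 0,"ty": 0,"tz": 0,"claw": 0.0}]'

```text
clock: 8.65
tcp_pos: [0.5462, 0.1687, 0.0233]
tcp_rot: [-0.0, 0.942, 0.336, 0.001]
force: [-1.3, -0.1, 7.1]
grip_width: 0.203
```

The grip is holding on the knob now (19 mm). Swing the arc.

carry_out --commands '[{"ax": 0,"ay": 0,"az": -0.83,"tx": -0.48,"ty": 0.02,"tz": 0,"claw": 0.0},{"ax": 0,"ay": 0,"az": -1.67,"tx": -0.97,"ty": 0.08,"tz": 0,"claw": 0.0},{"ax": 0,"ay": 0,"az": -2.5,"tx": -1.44,"ty": 0.19,"tz": 0,"claw": 0.0},{"ax": 0,"ay": 0,"az": -3.33,"tx": -1.9,"ty": 0.34,"tz": 0,"claw": 0.0},{"ax": 0,"ay": 0,"az": -4.17,"tx": -2.35,"ty": 0.52,"tz": 0,"claw": 0.0},{"ax": 0,"ay": 0,"az": -5,"tx": -2.78,"ty": 0.74,"tz": 0,"claw": 0.0},{"ax": 0,"ay": 0,"az": -5.83,"tx": -3.19,"ty": 1.01,"tz": 0,"claw": 0.0},{"ax": 0,"ay": 0,"az": -6.67,"tx": -3.57,"ty": 1.3,"tz": 0,"claw": 0.0}]'

```text
clock: 9.32
tcp_pos: [0.4951, 0.087, 0.023]
tcp_rot: [-0.001, 0.768, 0.64, -0.001]
force: [-13.2, 2.6, 20.5]
grip_width: 0.202
```

```bash
python3 - <<'E'
from h import *
go([.492,.062,.023],np.radians(88))
E
```

```text
pos [0.4951 0.087  0.023 ] F [-13.2   2.6  20.5] g 0.202 t 9.32 j7 1.12
shift [-1.    0.06  0.  ] turn [-0.02 -0.   -1.4 ]
```

carry_out --commands '[{"ax": 0,"ay": 0,"az": 0,"tx": 0,"ty": -0.07,"tz": -0.12,"claw": 0.0},{"ax": 0,"ay": 0,"az": -0.4,"tx": -0.25,"ty": -0.07,"tz": -0.12,"claw": 0.0},{"ax": 0,"ay": 0,"az": -0.8,"tx": -0.5,"ty": -0.05,"tz": -0.12,"claw": 0.0},{"ax": 0,"ay": 0,"az": -1.2,"tx": -0.75,"ty": -0.02,"tz": -0.12,"claw": 0.0},{"ax": 0,"ay": 0,"az": -1.4,"tx": -0.9,"ty": 0,"tz": -0.12,"claw": 0.0},{"ax": 0,"ay": 0,"az": -1.4,"tx": -0.9,"ty": 0,"tz": -0.12,"claw": 0.0}]'

```text
clock: 9.82
tcp_pos: [0.4917, 0.0638, 0.0248]
tcp_rot: [-0.0, 0.721, 0.693, -0.001]
force: [-0.2, -3.2, -15.7]
grip_width: 0.201
```

```bash
python3 - <<'E'
from h import *
go([.492,.062,.023],np.radians(88))
a=read_camera("side");b=read_camera("top");c=read_camera("wrist")
for n,p in(("side",a),("top",b),("wrist",c)):
  for t,z in(("keeper_hinge",.0305),("keeper_knob",.0535)):
    for d in landmark_of(p,t)[:1]:print(n,t,round(d["conf"],2),np.round(d["pixel"]),np.round(atz(p,d["pixel"],z),3))
E
```

```text
pos [0.4917 0.0638 0.0248] F [ -0.2  -3.2 -15.7] g 0.201 t 9.82 j7 1.29
shift [-0.07  0.01  0.07] turn [-0.02  0.01 -0.05]
side keeper_hinge 0.77 [144. 300.] [0.641 0.067 0.03 ]
top keeper_hinge 0.68 [151. 180.] [0.633 0.061 0.03 ]
wrist keeper_knob 0.64 [302. 326.] [0.491 0.066 0.053]
```

carry_out --commands '[{"ax": 0,"ay": 0,"az": 0,"tx": -0.08,"ty": 0,"tz": 0.04,"claw": 0.0},{"ax": 0,"ay": 0,"az": 0,"tx": -0.12,"ty": 0,"tz": 0.04,"claw": 0.0},{"ax": 0,"ay": 0,"az": 0,"tx": -0.16,"ty": 0,"tz": 0.04,"claw": 0.0},{"ax": 0,"ay": 0,"az": 0,"tx": -0.16,"ty": 0,"tz": 0.04,"claw": 0.0}]'

```text
clock: 10.6
tcp_pos: [0.4919, 0.0635, 0.0245]
tcp_rot: [-0.001, 0.721, 0.693, 0.0]
force: [-7.6, 14.0, -5.8]
grip_width: 0.202
```

The push meets the stop (+14 N with almost no motion). Release, rise and check.

carry_out --commands '[{"ax": 0,"ay": 0,"az": 0,"tx": 0.1,"ty": 0,"tz": 0,"claw": 0.5},{"ax": 0,"ay": 0,"az": 0,"tx": 0.1,"ty": 0,"tz": 0,"claw": 0.5},{"ax": 0,"ay": 0,"az": 0,"tx": 0.1,"ty": 0,"tz": 0,"claw": 0.5},{"ax": 0,"ay": 0,"az": 0,"tx": 0.1,"ty": 0,"tz": 0,"claw": 0.5},{"ax": 0,"ay": 0,"az": 0,"tx": 0.1,"ty": 0,"tz": -1.5,"claw": 0.5},{"ax": 0,"ay": 0,"az": 0,"tx": 0.1,"ty": 0,"tz": -3.0,"claw": 0.5},{"ax": 0,"ay": 0,"az": 0,"tx": 0.1,"ty": 0,"tz": -5.2,"claw": 1},{"ax": 0,"ay": 0,"az": 0,"tx": 0.1,"ty": 0,"tz": -5.2,"claw": 1}]'

```text
clock: 11.27
tcp_pos: [0.4952, 0.0632, 0.16]
tcp_rot: [0.002, 0.721, 0.692, 0.003]
force: [1.5, 0.2, 0.5]
grip_width: 0.607
```

```bash
python3 - <<'E'
from h import *
b=read_camera("top");c=read_camera("wrist");save(c,"w4.png")
for n,p in(("top",b),("wrist",c)):
  for t,z in(("keeper_hinge",.0305),("keeper_knob",.0535),("lower_face",.034)):
    for d in landmark_of(p,t)[:1]:print(n,t,round(d["conf"],2),np.round(d["pixel"]),np.round(atz(p,d["pixel"],z),3))
f=b["frame"].astype(int);m=((f[:,:,2]>90)&(f[:,:,0]<60)&(f[:,:,1]<110)).astype(np.uint8);m[:150]=0;m[230:]=0;m[:,:350]=0;m[:,445:]=0
m=cv2.morphologyEx(m,3,np.ones((5,5),np.uint8))
cs=max(cv2.findContours(m,0,2)[0],key=cv2.contourArea);r=cv2.minAreaRect(cs);q=cv2.boxPoints(r)
print(r,np.round([atz(b,[y,x],.015) for x,y in q],4).tolist())
go([.557,-.346,.178],0)
E
```

```text
top keeper_hinge 0.6 [152. 183.] [0.632 0.056 0.03 ]
top keeper_knob 0.73 [221. 174.] [0.496 0.064 0.053]
top lower_face 0.83 [184. 222.] [ 0.567 -0.019  0.034]
wrist keeper_hinge 0.7 [362. 325.] [0.631 0.061 0.03 ]
wrist lower_face 0.95 [308. 234.] [ 0.568 -0.021  0.034]
((397.0805358886719, 186.97186279296875), (72.89058685302734, 43.61735534667969), 7.305758953094482) [[0.5245, -0.2715, 0.015], [0.6079, -0.2855, 0.015], [0.5854, -0.4216, 0.015], [0.5025, -0.4059, 0.015]]
pos [0.4922 0.0628 0.1533] F [ 0.1 -0.1 -0.6] g 0.945 t 11.67 j7 1.28
shift [-16.24   3.24  -0.98] turn [-1.000e-02  2.000e-02  1.462e+01]
```

View pics/w4.png

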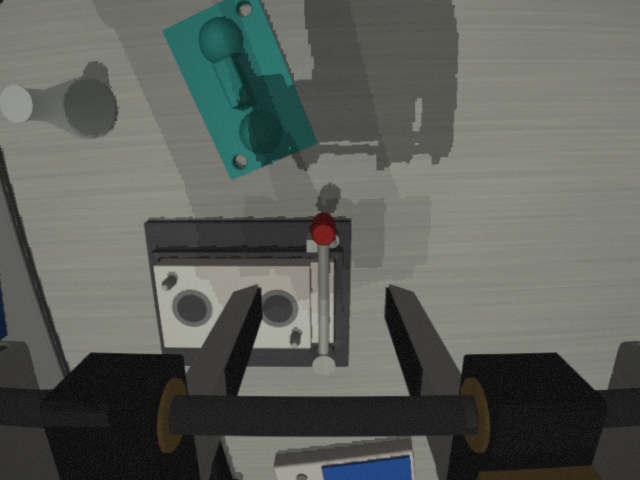

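The bar is shut over the white step: rod from (323,235) to (323,365), with the knob by the catch. Now go above the blue half, at (0.556, -0.346) with yaw about -0.16.

carry_out --commands '[{"ax": 0,"ay": 0,"az": 16.2,"tx": -16.25,"ty": 3.2,"tz": -0.98,"claw": 1},{"ax": 0,"ay": 0,"az": 16.2,"tx": -16.25,"ty": 3.2,"tz": -0.98,"claw": 1},{"ax": 0,"ay": 0,"az": 16.2,"tx": -16.25,"ty": 3.2,"tz": -0.98,"claw": 1},{"ax": 0,"ay": 0,"az": 16.2,"tx": -16.25,"ty": 3.2,"tz": -0.98,"claw": 1},{"ax": 0,"ay": 0,"az": 16.2,"tx": -16.25,"ty": 3.2,"tz": -0.98,"claw": 1},{"ax": 0,"ay": 0,"az": 16.2,"tx": -16.25,"ty": 3.2,"tz": -0.98,"claw": 1},{"ax": 0,"ay": 0,"az": 16.2,"tx": -16.25,"ty": 3.2,"tz": -0.98,"claw": 1},{"ax": 0,"ay": 0,"az": 16.2,"tx": -16.25,"ty": 3.2,"tz": -0.98,"claw": 1}]'

```text
clock: 12.33
tcp_pos: [0.5436, -0.2678, 0.1735]
tcp_rot: [-0.0, 0.966, 0.259, -0.001]
force: [1.0, 1.2, 0.1]
grip_width: 1.002
```

```bash
python3 - <<'E'
from h import *
go([.5555,-.346,.178],-.162)
E
```

```text
pos [ 0.5436 -0.2678  0.1735] F [1.  1.2 0.1] g 1.002 t 12.33 j7 1.01
shift [-1.16  2.95 -0.18] turn [-0.    0.01  6.56]
```

carry_out --commands '[{"ax": 0,"ay": 0,"az": 6.55,"tx": -1.15,"ty": 2.95,"tz": -0.2,"claw": 1},{"ax": 0,"ay": 0,"az": 6.55,"tx": -1.15,"ty": 2.95,"tz": -0.2,"claw": 1},{"ax": 0,"ay": 0,"az": 6.55,"tx": -1.15,"ty": 2.95,"tz": -0.2,"claw": 1},{"ax": 0,"ay": 0,"az": 6.55,"tx": -1.15,"ty": 2.95,"tz": -0.2,"claw": 1},{"ax": 0,"ay": 0,"az": 6.55,"tx": -1.15,"ty": 2.95,"tz": -0.2,"claw": 1},{"ax": 0,"ay": 0,"az": 6.55,"tx": -1.15,"ty": 2.95,"tz": -0.2,"claw": 1},{"ax": 0,"ay": 0,"az": 6.55,"tx": -1.15,"ty": 2.95,"tz": -0.2,"claw": 1},{"ax": 0,"ay": 0,"az": 6.55,"tx": -1.15,"ty": 2.95,"tz": -0.2,"claw": 1}]'

```text
clock: 13.0
tcp_pos: [0.5563, -0.3437, 0.1782]
tcp_rot: [0.0, 0.997, -0.076, -0.001]
force: [-0.4, 0.1, -0.2]
grip_width: 0.999
```

```bash
python3 - <<'E'
from h import *
c=read_camera("wrist");save(c,"w5.png")
for d in landmark_of(c,"upper_half")[:2]:print(d["conf"],np.round(d["pixel"]),np.round(atz(c,d["pixel"],.003),4))
h=cv2.cvtColor(c["frame"],cv2.COLOR_RGB2HSV);m=cv2.inRange(h,(105,120,40),(130,255,255));m=cv2.morphologyEx(m,2,np.ones((5,5),np.uint8))
cs=max(cv2.findContours(m,0,2)[0],key=cv2.contourArea);r=cv2.minAreaRect(cs);print(r)
go([.5555,-.346,.178],-.162)
print("pred corners",[np.round(proj(c,[.5555+a*np.cos(.162)+b*np.sin(.162),-.346-a*np.sin(.162)+b*np.cos(.162),.015])) for a,b in((.042,.068),(-.042,.068),(-.042,-.068),(.042,-.068))])
E
```

```text
0.8 [222. 322.] [ 0.5536 -0.3479  0.003 ]
0.71 [340.  57.] [ 0.2351 -0.4372  0.003 ]
((322.5, 219.0), (140.0, 91.0), 90.0)
pos [ 0.5564 -0.3438  0.1787] F [-0.2  0.1  0.5] g 0.996 t 13.1 j7 0.52
shift [-0.02  0.09  0.03] turn [-0.    0.01  0.09]
pred corners [array([151., 370.]), array([150., 278.]), array([288., 281.]), array([289., 364.])]
```

View pics/w5.png

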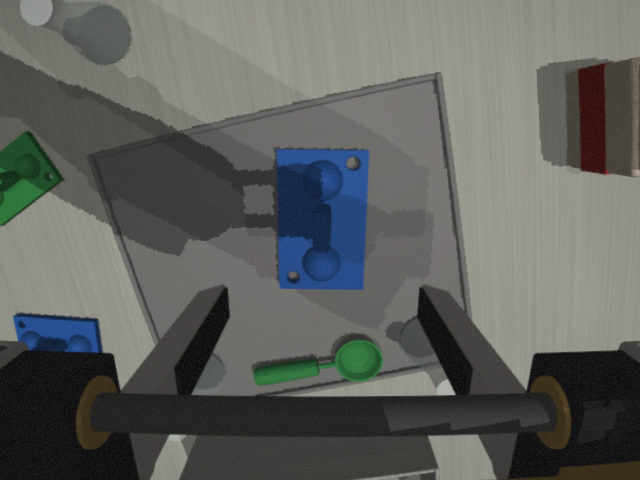

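Wrist view: the blue half has corners (276,149), (368,150), (362,290), (280,289). It is square to the jaws and within 2 mm of the estimate. Descend in stages.

carry_out --commands '[{"ax": 0,"ay": 0,"az": 0.05,"tx": -0.08,"ty": 0.1,"tz": 1.5,"claw": 0.7},{"ax": 0,"ay": 0,"az": 0.05,"tx": -0.08,"ty": 0.1,"tz": 3,"claw": 0.7},{"ax": 0,"ay": 0,"az": 0.05,"tx": -0.08,"ty": 0.1,"tz": 4.5,"claw": 0.7},{"ax": 0,"ay": 0,"az": 0.05,"tx": -0.08,"ty": 0.1,"tz": 5.5,"claw": 0.7},{"ax": 0,"ay": 0,"az": 0.05,"tx": -0.08,"ty": 0.1,"tz": 6,"claw": 0.7},{"ax": 0,"ay": 0,"az": 0.05,"tx": -0.08,"ty": 0.1,"tz": 6.35,"claw": 0.7},{"ax": 0,"ay": 0,"az": 0.05,"tx": -0.08,"ty": 0.1,"tz": 6.35,"claw": 0.7}]'

```text
clock: 13.68
tcp_pos: [0.5538, -0.346, 0.0195]
tcp_rot: [-0.0, 0.997, -0.08, -0.001]
force: [0.3, -0.8, 0.5]
grip_width: 0.699
```

carry_out --commands '[{"ax": 0,"ay": 0,"az": 0,"tx": 0,"ty": 0,"tz": 0.1,"claw": 0.6},{"ax": 0,"ay": 0,"az": 0,"tx": 0,"ty": 0,"tz": 0.2,"claw": 0.6},{"ax": 0,"ay": 0,"az": 0,"tx": 0,"ty": 0,"tz": 0.3,"claw": 0.6},{"ax": 0,"ay": 0,"az": 0,"tx": 0,"ty": 0,"tz": 0.3,"claw": 0.6}]'

```text
clock: 14.02
tcp_pos: [0.5545, -0.3462, 0.0134]
tcp_rot: [0.0, 0.997, -0.08, 0.0]
force: [-0.3, -0.5, 0.1]
grip_width: 0.594
```

carry_out --commands '[{"ax": 0,"ay": 0,"az": 0,"tx": 0,"ty": 0,"tz": 0.1,"claw": 0.5},{"ax": 0,"ay": 0,"az": 0,"tx": 0,"ty": 0,"tz": 0.2,"claw": 0.5},{"ax": 0,"ay": 0,"az": 0,"tx": 0,"ty": 0,"tz": 0.3,"claw": 0.5},{"ax": 0,"ay": 0,"az": 0,"tx": 0,"ty": 0,"tz": 0.4,"claw": 0.5},{"ax": 0,"ay": 0,"az": 0,"tx": 0,"ty": 0,"tz": 0.4,"claw": 0.5}]'

```text
clock: 14.43
tcp_pos: [0.5539, -0.3459, 0.0023]
tcp_rot: [-0.0, 0.997, -0.08, -0.0]
force: [-0.3, 0.3, -0.5]
grip_width: 0.501
```

```bash
python3 - <<'E'
from h import *
a=read_camera("side");save(a,"s3.png",(180,300,340,500),4)
go([.554,-.346,.002],-.162)
E
```

```text
pos [ 0.554  -0.346   0.0025] F [-0.8 -0.4  0.6] g 0.5 t 14.48 j7 0.61
shift [ 0.   -0.    0.02] turn [-0.    0.01  0.02]
```

View pics/s3.png

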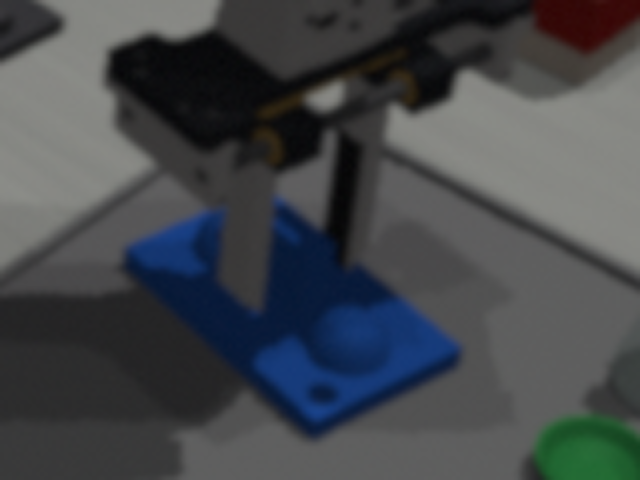

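The fingers straddle the rib, with tips ((262,310) and (345,265)) just above the plate and no contact force. Close.

carry_out --commands '[{"ax": 0,"ay": 0,"az": 0,"tx": 0,"ty": 0,"tz": 0,"claw": 0},{"ax": 0,"ay": 0,"az": 0,"tx": 0,"ty": 0,"tz": 0,"claw": 0},{"ax": 0,"ay": 0,"az": 0,"tx": 0,"ty": 0,"tz": 0,"claw": 0},{"ax": 0,"ay": 0,"az": 0,"tx": 0,"ty": 0,"tz": 0,"claw": 0},{"ax": 0,"ay": 0,"az": 0,"tx": 0,"ty": 0,"tz": 0,"claw": 0},{"ax": 0,"ay": 0,"az": 0,"tx": 0,"ty": 0,"tz": 0,"claw": 0},{"ax": 0,"ay": 0,"az": 0,"tx": 0,"ty": 0,"tz": 0,"claw": 0},{"ax": 0,"ay": 0,"az": 0,"tx": 0,"ty": 0,"tz": 0,"claw": 0}]'

```text
clock: 15.15
tcp_pos: [0.5543, -0.3461, 0.003]
tcp_rot: [0.0, 0.997, -0.08, 0.0]
force: [-0.0, 1.0, 1.1]
grip_width: 0.169
```

carry_out --commands '[{"ax": 0,"ay": 0,"az": 0,"tx": 0,"ty": 0,"tz": -0.5,"claw": 0},{"ax": 0,"ay": 0,"az": 0,"tx": 0,"ty": 0,"tz": -1.5,"claw": 0},{"ax": 0,"ay": 0,"az": 0,"tx": 0,"ty": 0,"tz": -3,"claw": 0},{"ax": 0,"ay": 0,"az": 0,"tx": 0,"ty": 0,"tz": -4.5,"claw": 0},{"ax": 0,"ay": 0,"az": 0,"tx": 0,"ty": 0,"tz": -6,"claw": 0},{"ax": 0,"ay": 0,"az": 0,"tx": 0,"ty": 0,"tz": -6,"claw": 0}]'

```text
clock: 15.65
tcp_pos: [0.5566, -0.3484, 0.161]
tcp_rot: [0.002, 0.997, -0.081, 0.004]
force: [1.5, -0.1, -2.1]
grip_width: 0.173
```

```bash
python3 - <<'E'
from h import *
a=read_camera("top");c=read_camera("wrist")
h=cv2.cvtColor(c["frame"],cv2.COLOR_RGB2HSV);m=cv2.inRange(h,(105,120,40),(130,255,255));m[:,:200]=0
cs=max(cv2.findContours(m,0,2)[0],key=cv2.contourArea);print(cv2.minAreaRect(cs),cv2.boundingRect(cs))
for n,p in(("top",a),("wrist",c)):
  for d in landmark_of(p,"upper_half")[:5]:print(n,round(d["conf"],2),np.round(d["pixel"]),np.round(atz(p,d["pixel"],.15),3))
go([.570,-.0225,.155],-.034)
E
```

```text
((322.5, 277.0), (238.0, 175.0), 90.0) (235, 158, 176, 239)
top 0.78 [355. 453.] [ 0.257 -0.397  0.15 ]
wrist 0.85 [350.  42.] [ 0.37  -0.368  0.15 ]
wrist 0.58 [282. 324.] [ 0.555 -0.35   0.15 ]
pos [ 0.5537 -0.3455  0.1522] F [ 0.1  0.2 -2.2] g 0.168 t 15.85 j7 0.53
shift [ -1.42 -12.86  -0.1 ] turn [-0.01  0.01 -1.2 ]
```

Blue half held (15.8 mm, about 2.2 N). Stop short of the cradle so the wrist camera sees both the dowels and the held half.

carry_out --commands '[{"ax": 0,"ay": 0,"az": -1.2,"tx": -0.42,"ty": -1.2,"tz": -1.9,"claw": 0},{"ax": 0,"ay": 0,"az": -1.2,"tx": -0.42,"ty": -2.5,"tz": -1.9,"claw": 0},{"ax": 0,"ay": 0,"az": -1.2,"tx": -0.42,"ty": -4,"tz": -1.9,"claw": 0},{"ax": 0,"ay": 0,"az": -1.2,"tx": -0.42,"ty": -5.2,"tz": -1.9,"claw": 0},{"ax": 0,"ay": 0,"az": -1.2,"tx": -0.42,"ty": -6.2,"tz": -1.9,"claw": 0},{"ax": 0,"ay": 0,"az": -1.2,"tx": -0.42,"ty": -6.2,"tz": -1.9,"claw": 0},{"ax": 0,"ay": 0,"az": -1.2,"tx": -0.42,"ty": -6.2,"tz": -1.9,"claw": 0},{"ax": 0,"ay": 0,"az": -1.2,"tx": -0.42,"ty": -6.2,"tz": -1.9,"claw": 0}]'

```text
clock: 16.52
tcp_pos: [0.5679, -0.1918, 0.1994]
tcp_rot: [0.0, 1.0, -0.017, -0.001]
force: [0.4, -0.4, -1.9]
grip_width: 0.173
```

```bash
python3 - <<'E'
from h import *
import pickle
a=read_camera("top");c=read_camera("wrist");save(c,"w6.png",None,1.25);pickle.dump((a,c,read_state()),open("w6.pkl","wb"))
go([.570,-.0225,.155],-.034)
for n,p in(("top",a),("wrist",c)):
  for t,z in(("keeper_hinge",.0305),("keeper_knob",.0535),("lower_face",.034),("cradle",0)):
    for d in landmark_of(p,t)[:1]:print(n,t,round(d["conf"],2),np.round(d["pixel"]),np.round(atz(p,d["pixel"],z),4))
E
```

```text
pos [ 0.5679 -0.1927  0.1998] F [ 0.3 -0.7 -2.6] g 0.17 t 16.62 j7 0.34
shift [-0.16 -6.81  1.79] turn [ 0.    0.01 -0.02]
top lower_face 0.32 [273. 479.] [ 0.3866 -0.4826  0.034 ]
wrist lower_face 0.64 [ 26. 316.] [ 0.5678 -0.0211  0.034 ]
```

View pics/w6.png

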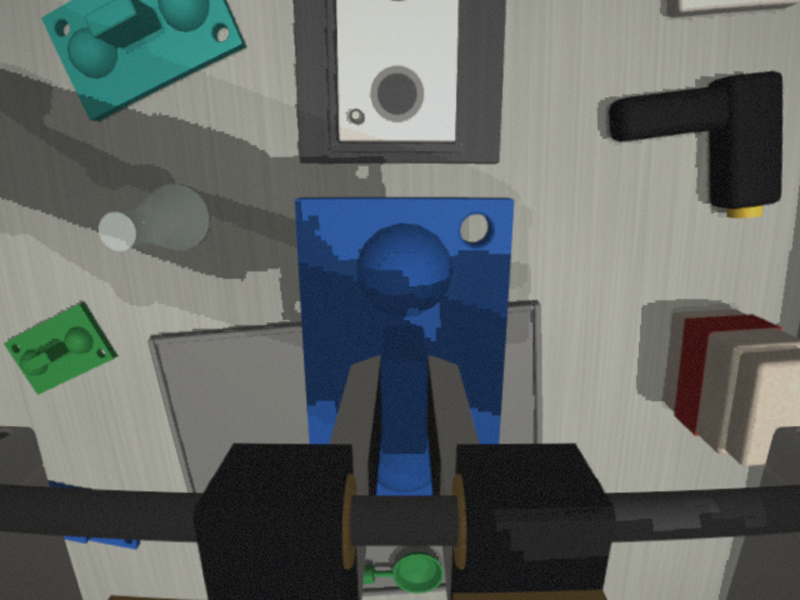

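Wrist view (scale 1.25): the white face's near corners are at (338,141) and (456,143), with a dowel at (356,116). The blue plate's far corners are at (297,198) and (513,198), with a hole at (476,230). The dowel and hole orientation match. Fit both poses.

```bash
cat > fit.py <<'E'
from h import *
import pickle
from scipy.optimize import least_squares
a,c,s=pickle.load(open("w6.pkl","rb"));w=s["tcp_rot"];r=R.from_quat([w[1],w[2],w[3],w[0]]);t=np.array(s["tcp_pos"])
def px(u,v):return np.array([v,u])/1.25
W=[[.042,-.071],[-.042,-.071]]
print("white corners",[np.round(atz(c,px(*q),.034),4) for q in((456,143),(338,141))],"dowel tip",np.round(atz(c,px(356,115),.052),4))
def P(p,q):  # blue local -> pixel ; p=x,y,z,yaw in world rel tcp
    cs,sn=np.cos(p[3]),np.sin(p[3]);return np.array(proj(c,t+[p[0]+cs*q[0]-sn*q[1],p[1]+sn*q[0]+cs*q[1],p[2]+.012]))
def edge(p,x,row):  # column where the edge x=const crosses row
    A,B=P(p,(x,.068)),P(p,(x,-.06));k=(row-A[0])/(B[0]-A[0]);return A[1]+k*(B[1]-A[1])
def res(p):
    e=[P(p,(-.042,.068))-px(297,198),P(p,(.042,.068))-px(513,198),P(p,(.028,.056))-px(475,229)]
    return np.r_[np.ravel(e),edge(p,-.042,430/1.25)-308.5/1.25,edge(p,.042,430/1.25)-500.5/1.25]
o=least_squares(res,[0,0,0,-.034]);print("blue rel tcp (world axes), yaw",np.round(o.x,4),np.round(o.fun,1))
E
python3 fit.py
```

```text
white corners [array([ 0.6085, -0.0966,  0.034 ]), array([ 0.5233, -0.0921,  0.034 ])] dowel tip [ 0.539  -0.0765  0.052 ]
blue rel tcp (world axes), yaw [-0.      0.0015  0.0013 -0.0356] [ 0.  -1.1  0.   0.3  0.   0.9  1.2 -1.3]
```

carry_out --commands '[{"ax": 0,"ay": 0,"az": 0,"tx": -0.19,"ty": -1.4,"tz": 0,"claw": 0},{"ax": 0,"ay": 0,"az": 0,"tx": -0.19,"ty": -2.9,"tz": 0,"claw": 0},{"ax": 0,"ay": 0,"az": 0,"tx": -0.19,"ty": -4.4,"tz": 0.5,"claw": 0},{"ax": 0,"ay": 0,"az": 0,"tx": -0.19,"ty": -5.8,"tz": 1.5,"claw": 0},{"ax": 0,"ay": 0,"az": 0,"tx": -0.19,"ty": -6.77,"tz": 3,"claw": 0},{"ax": 0,"ay": 0,"az": 0,"tx": -0.19,"ty": -6.77,"tz": 4.5,"claw": 0},{"ax": 0,"ay": 0,"az": 0,"tx": -0.19,"ty": -6.77,"tz": 5,"claw": 0},{"ax": 0,"ay": 0,"az": 0,"tx": -0.19,"ty": -6.77,"tz": 5,"claw": 0}]'

```text
clock: 17.68
tcp_pos: [0.5675, -0.0226, 0.0728]
tcp_rot: [0.001, 1.0, -0.017, -0.003]
force: [-1.0, -0.2, -1.9]
grip_width: 0.165
```

```bash
python3 - <<'E'
from h import *
c=read_camera("side");save(c,"s4.png",(110,230,220,380),4)
go([.569,-.0235,.048],-.035)
E
```

```text
pos [ 0.5691 -0.0233  0.0751] F [-0.4  0.1 -0.6] g 0.167 t 17.73 j7 0.08
shift [0.   0.01 1.08] turn [ 0.01  0.02 -0.01]
```

carry_out --commands '[{"ax": 0,"ay": 0,"az": 0,"tx": 0,"ty": 0,"tz": 0.3,"claw": 0},{"ax": 0,"ay": 0,"az": 0,"tx": 0,"ty": 0,"tz": 0.6,"claw": 0},{"ax": 0,"ay": 0,"az": 0,"tx": 0,"ty": 0,"tz": 0.8,"claw": 0},{"ax": 0,"ay": 0,"az": 0,"tx": 0,"ty": 0,"tz": 0.95,"claw": 0},{"ax": 0,"ay": 0,"az": 0,"tx": 0,"ty": 0,"tz": 1.08,"claw": 0},{"ax": 0,"ay": 0,"az": 0,"tx": 0,"ty": 0,"tz": 1.08,"claw": 0}]'

```text
clock: 18.23
tcp_pos: [0.5695, -0.0222, 0.048]
tcp_rot: [0.0, 1.0, -0.017, -0.0]
force: [0.0, 0.5, -2.0]
grip_width: 0.17
```

carry_out --commands '[{"ax": 0,"ay": 0,"az": 0,"tx": 0,"ty": 0,"tz": 0.08,"claw": 0},{"ax": 0,"ay": 0,"az": 0,"tx": 0,"ty": 0,"tz": 0.16,"claw": 0},{"ax": 0,"ay": 0,"az": 0,"tx": 0,"ty": 0,"tz": 0.24,"claw": 0},{"ax": 0,"ay": 0,"az": 0,"tx": 0,"ty": 0,"tz": 0.24,"claw": 0}]'

```text
clock: 18.57
tcp_pos: [0.5695, -0.0221, 0.0421]
tcp_rot: [0.0, 1.0, -0.017, -0.0]
force: [-0.0, -1.1, -1.8]
grip_width: 0.168
```

carry_out --commands '[{"ax": 0,"ay": 0,"az": 0,"tx": 0,"ty": 0,"tz": 0.08,"claw": 0},{"ax": 0,"ay": 0,"az": 0,"tx": 0,"ty": 0,"tz": 0.16,"claw": 0},{"ax": 0,"ay": 0,"az": 0,"tx": 0,"ty": 0,"tz": 0.24,"claw": 0},{"ax": 0,"ay": 0,"az": 0,"tx": 0,"ty": 0,"tz": 0.24,"claw": 0}]'

```text
clock: 18.9
tcp_pos: [0.5694, -0.022, 0.0359]
tcp_rot: [0.0, 1.0, -0.017, -0.0]
force: [0.5, 0.5, -1.9]
grip_width: 0.163
```

carry_out --commands '[{"ax": 0,"ay": 0,"az": 0,"tx": 0,"ty": 0,"tz": 0.04,"claw": 0},{"ax": 0,"ay": 0,"az": 0,"tx": 0,"ty": 0,"tz": 0.08,"claw": 0},{"ax": 0,"ay": 0,"az": 0,"tx": 0,"ty": 0,"tz": 0.08,"claw": 0}]'

```text
clock: 19.15
tcp_pos: [0.5696, -0.0221, 0.0342]
tcp_rot: [0.0, 1.0, -0.017, -0.0]
force: [-0.6, 0.3, -1.9]
grip_width: 0.166
```

carry_out --commands '[{"ax": 0,"ay": 0,"az": 0,"tx": 0,"ty": 0,"tz": 0.04,"claw": 0},{"ax": 0,"ay": 0,"az": 0,"tx": 0,"ty": 0,"tz": 0.04,"claw": 0}]'

```text
clock: 19.32
tcp_pos: [0.5696, -0.0221, 0.0333]
tcp_rot: [0.0, 1.0, -0.017, -0.0]
force: [0.0, -0.7, -1.5]
grip_width: 0.168
```

carry_out --commands '[{"ax": 0,"ay": 0,"az": 0,"tx": 0,"ty": 0,"tz": 0.03,"claw": 0},{"ax": 0,"ay": 0,"az": 0,"tx": 0,"ty": 0,"tz": 0.03,"claw": 0}]'

```text
clock: 19.48
tcp_pos: [0.5696, -0.0221, 0.0325]
tcp_rot: [0.0, 1.0, -0.017, -0.0]
force: [-0.2, -0.4, -2.8]
grip_width: 0.168
```

carry_out --commands '[{"ax": 0,"ay": 0,"az": 0,"tx": 0,"ty": 0,"tz": 0.03,"claw": 0},{"ax": 0,"ay": 0,"az": 0,"tx": 0,"ty": 0,"tz": 0.03,"claw": 0}]'

```text
clock: 19.65
tcp_pos: [0.5696, -0.0221, 0.0318]
tcp_rot: [0.0, 1.0, -0.017, -0.0]
force: [0.3, -0.4, -2.2]
grip_width: 0.168
```

carry_out --commands '[{"ax": 0,"ay": 0,"az": 0,"tx": 0,"ty": 0,"tz": 0.03,"claw": 0},{"ax": 0,"ay": 0,"az": 0,"tx": 0,"ty": 0,"tz": 0.03,"claw": 0}]'

```text
clock: 19.82
tcp_pos: [0.5696, -0.0221, 0.031]
tcp_rot: [0.0, 1.0, -0.017, -0.0]
force: [-1.4, -1.2, -1.8]
grip_width: 0.167
```

carry_out --commands '[{"ax": 0,"ay": 0,"az": 0,"tx": 0,"ty": 0,"tz": 0.03,"claw": 0},{"ax": 0,"ay": 0,"az": 0,"tx": 0,"ty": 0,"tz": 0.03,"claw": 0}]'

```text
clock: 19.98
tcp_pos: [0.5697, -0.0221, 0.0309]
tcp_rot: [-0.0, 1.0, -0.017, -0.0]
force: [-4.9, 1.0, 10.1]
grip_width: 0.169
```

Contact at the expected height: measured 10 N up, plus about 2 N of carried weight. Push slightly more and check.

carry_out --commands '[{"ax": 0,"ay": 0,"az": 0,"tx": 0,"ty": 0,"tz": 0.01,"claw": 0},{"ax": 0,"ay": 0,"az": 0,"tx": 0,"ty": 0,"tz": 0.01,"claw": 0},{"ax": 0,"ay": 0,"az": 0,"tx": 0,"ty": 0,"tz": 0.01,"claw": 0}]'

```text
clock: 20.23
tcp_pos: [0.5696, -0.0221, 0.0309]
tcp_rot: [-0.0, 1.0, -0.017, 0.0]
force: [-5.3, 1.0, 15.1]
grip_width: 0.168
```

```bash
python3 - <<'E'
from h import *
a=read_camera("side");b=read_camera("wrist")
x=cv2.resize(a["frame"][110:230,210:370,::-1],(640,480))[:300];y=cv2.resize(b["frame"][130:360,180:470,::-1],(378,300))
x=cv2.resize(a["frame"][110:230,210:370,::-1],(400,300));cv2.imwrite("pics/f.png",np.hstack([x,y]))
F=[]
for _ in range(6):
    read_camera("side");F.append(read_state()["force"])
print(np.round(F,1).tolist());go([.569,-.0235,.03],-.035)
for p in(b,):
  for t,z in(("keeper_knob",.0535),("keeper_hinge",.0305)):
    for d in landmark_of(p,t)[:1]:print(t,round(d["conf"],2),np.round(d["pixel"]),np.round(atz(p,d["pixel"],z),3))
E
```

```text
[[-5.4, 0.1, 15.1], [-6.5, 0.2, 15.3], [-5.9, 0.1, 14.6], [-5.8, 0.8, 14.5], [-6.8, 0.5, 14.8], [-6.4, 0.4, 14.8]]
pos [ 0.5697 -0.0221  0.0309] F [-6.4  0.4 14.8] g 0.169 t 20.63 j7 0.11
shift [-0.03  0.06  0.04] turn [-0. -0.  0.]Traceback (most recent call last):
  File "<stdin>", line 11, in <module>
ValueError: only the last four pictures can be asked about
```

View pics/f.png

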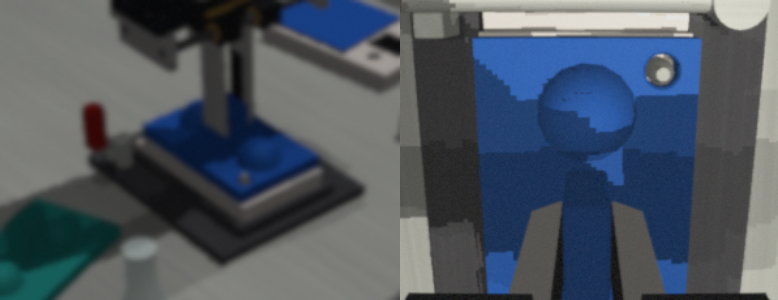

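The side view shows the blue half flush on the white, with a dowel through its near hole and the knob at the catch. The wrist view shows the other dowel through its hole and the bar across the step. The push is steady at about 15 N, so I'm handing in.

```bash
python3 -c "
from cell import *
print(close_job());s=read_state();print(s['clock'],s['force'],s['tcp_pos'])"
```

```text
the job is handed in; nothing more can be done
None
the job is handed in; nothing more can be done
```

The job is handed in at about 20.6 s of the 58 s, with the arm still holding the halves pressed together. `close_job()` gives no verdict, and I could get no reading after it.

**What I did:**
- **Keeper bar:** I swung it shut against its stop.
- **Blue half:** I lifted it from the tray, lowered it over both dowels with no sideways contact on the way down, and pressed it onto the white half.

**Last checks:**
- **Push:** the wrist force was steady at 14.5–15.3 N upward, so the halves bear on each other with roughly 15–17 N once the blue half's weight of about 2 N is added. There was also a steady sideways force of about 6 N.
- **Fit:** both dowels show through the blue half's holes. The plate looks flush, and contact came within about 2 mm of the expected height.
- **Bar:** it lies across the white half's step with the knob at the catch. When pushed it met the stop with 14 N and almost no motion. I judged this from the pictures and that force only, because the last network check on the bar failed (the picture was too old).
- **Flasks and spoon:** no move went near them, but I did not measure their positions at the end.

**What disagreed:** the first two tries at the knob missed. The real fingertips appear to sit about 25 mm higher than the reported TCP, so they passed over it. I worked about 25 mm lower after that.

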